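# Fit the blow-off nozzle into the push-in air coupling

### The arm

A 7-joint arm with a two-finger parallel gripper is mounted at the origin on the work surface. World frame = base frame: x ahead of the robot, y to its left, z up, the work surface at z = 0. Lengths are in m, angles in rad, forces in N, time in s.
With the tool pointing down it reaches from about 0.4 to 0.9 m from the base axis. Payload 5.5 kg.
Tool frame: the origin (TCP) lies on the centre line of the jaws, within the pads' length; the fingertips stand 11 mm ahead of it and the grasp point (between the pads) lies 8 mm behind it; y points along the fingers, z is the direction in which the jaws open and shut, and the axes are right-handed (so a half turn about y gives the same grasp; the last joint's range is limited). The gripper opens to 85 mm and grips with 20 to 120 N. Pads are 22 mm wide; open, the fingers measure 114 mm over their backs; the gripper's body (76 mm by 85 mm) begins 54 mm behind the grasp point. The pads swing forward as they close: fully open they stand 13 mm farther back than shut.
Start: joints at [1.497, 0.501, -0.427, 1.55, 0.221, 1.138, -0.21], TCP at [0.215, -0.613, 0.242] pointing down, gripper open.
Joint ranges: [-2.88, 2.88], [-0.31, 2.03], [-1.54, 1.56], [0.2, 2.42], [-1.41, 4.55], [0.19, 2.02], [-2.57, 2.57]. Speed limits (rad/s): [2.57, 2.57, 3.14, 3.14, 3.14, 3.14, 3.14].

### API

Orientations are given as a unit quaternion [w, x, y, z].
In Python, from rig import arm gives the robot as it stands. The module is installed in compiled form; this text tells all that it offers.
- The arm moves only by the shell command python3 -m inch 'ROWS'. ROWS is JSON, a list of rows, each an object of numbers: "claw": the finger opening in m, from 0 to 0.0854; "x", "y", "z": the shift along the tool's x, y, z in m; "twist": the turn about the tool's y in degrees. In form: [{"claw": .., "x": .., "y": .., "z": .., "twist": ..}, ...]. A call has 1 to 8 rows; each row is the pose to reach, as a shift and turn from the pose measured when the call began, along the tool's axes at that moment; what a row does not reach only later rows make up. A row lasts 1/10 s, in which the tool goes at most 50 mm and 8.59 degrees, less where a joint would pass 70% of its speed; a pose out of reach is approached as far as the arm can. A call with a gripper value outside its range is refused whole. The fingers move at their own pace and stop on an object; the grip force is fixed at half the most. Time passes only in rows, so rows that repeat a pose let the fingers close. It gives the time, the measured TCP pose, the force and the opening at its end, in the units of the state.
- arm.read_state(): the state, without advancing time (a new reading comes with each control period).
- arm.camera(name): name is "scene" or "top" or "wrist"; returns a dict with "frame" (384x512x3 uint8, red, green, blue), "fx", "fy", "cx", "cy" (pixels), "k1" (the pictures are not rectified: a ray, as slopes to the right and down, at radius r is drawn at 1 + k1 r^2 times it, then the intrinsics apply), "R" (3x3) and "t" (3): a world point X has camera coordinates R X + t; the wrist camera has in their place "hand_eye" (4x4, takes a point from camera to tool coordinates, whose origin is the TCP and whose axes are the tool frame's). Camera axes: x right, y down, z forward; pixel columns grow to the right and rows downward; lengths in m; the calibration is good to about 2 mm. A picture is of the moment at which its call begins: read the wrist's pose just before it. There is no depth.
- arm.hand_in(): hands the job in, once; it reports no verdict.
The state is a dict: "time": time; "joint_positions": joint angles; "dq": joint speeds; "joint_torque": joint torques, N m; "eef_pos": TCP position; "orientation": TCP orientation; "wrist_force": force on the tool from outside, world axes, zero at the start; "torque": the same for the moment, N m; "width": finger opening in m.
Only numpy, scipy, OpenCV 4.12 (cv2) and the standard library are available. Lean on these libraries where they do the work, as an engineer would, in place of code of your own. Each camera call takes 0.05 s, during which the arm holds its last target. There are 200 camera calls.

### The job

Fit the blow-off nozzle with the orange grip to the air coupling: take it out of the wooden rack, stand its grooved foot in the blue collar and push it straight down until the coupling grips it, then let go so that it stays locked in by itself. Push gently, never ram it, and leave the other two nozzles and everything else on the bench where they are.

Things in the scene. Friction and masses are not known exactly. Their poses are not given: they have to be found in the camera images.
- nozzle_orange: nozzle to fit, upright in a rack hole; rigid, 122 mm tall, 70 to 140 g. Origin: tip of its foot; z up its axis. Heights above the tip: cone 7 to 16 mm diameter 0-9; 16 mm shoulder 9-13; groove 13-22; 16 mm shank 22-60; orange flange 32 mm diameter 60-65; orange sleeve 22 mm diameter 65-110; brass tip. Grip the sleeve, fingertips just above the flange, so that it cannot slide up in the fingers
- nozzle_green: a bystander of the same size with a green sleeve and no groove, upright in the rack; origin at the tip of its foot. Leave it
- nozzle_white: a bystander of the same size with a white sleeve and no groove, upright in the rack; origin at the tip of its foot. Leave it
- rack: fixed wooden rack 80 (x) x 230 (y) x 45 mm high, origin at the centre of its underside; three square blind holes 20 mm wide, 38 mm deep, in a row along its y axis, 75 mm apart. Fingers closing along the rack's x axis pass clear of the neighbouring nozzles
- air_block: fixed grey block 120 (x) x 100 (y) x 35 mm high, origin: centre of its underside; the upright push-in coupling is in its middle: steel turret 38 mm diameter with a blue release collar 33 mm diameter on top, bore 18 mm (collar 19). The turret's height differs every time and is not reported: the collar's top stands 43 to 67 mm above the block's top, so the depth must be felt
- port (a point): point on the coupling's vertical axis level with the block's top face, 35 mm above the bench. Below the collar's top: sprung jaws at 20 mm, closing to 12 mm across; sprung valve pin at 33 mm. The jaws snap into the groove with the foot's tip at 37 mm; at 39 mm the pin bottoms hard and the force climbs steeply
- collar (a joint): travel of the release collar, m: 0 up at rest (jaws closed), 0.004 pressed (jaws open). It dips while the nozzle's cone and shoulder spread the jaws, a push of 6 to 10 N, and springs back to 0 when they snap into the groove. A locked nozzle cannot be pulled out unless the collar is pressed
- valve (a joint): travel of the valve pin in the coupling, m: 0 at rest (up), about 0.004 when the nozzle is locked, 0.006 bottomed hard. Its spring takes 4 N at first, 7 N at the end; it pushes a nozzle that is not locked back up
- bolt_jar: bystander (glass jar with a black lid, 60 diameter, 85 high mm), loose on the bench; leave it
- wrench: bystander (steel wrench about 190 long mm), loose on the bench; leave it
- clamp_a: bystander (small Z-shaped aluminium clamp, 68 x 40 x 40 high mm), loose on the bench; leave it
- rail_piece: bystander (offcut of aluminium U rail, 140 x 40 x 35 high mm), loose on the bench; leave it
Things that resemble listed ones, but are neither listed nor needed, are in the scene too. There is more than one size of the nozzle_orange; the one meant has the size given above.

How it is judged:
On the way, in this order (a step that is already met when the one before it is completed fails the run):
1. the orange nozzle is lifted clear of the rack (height (world z) of nozzle_orange above 0.055 m), for 0.1 s.
2. the nozzle is pushed in past the jaws: the valve pin is pressed at least 3 mm by the nozzle upright in the coupling (value of joint valve above 0.003 m and horizontal distance between nozzle_orange and port below 0.004 m), for 0.1 s.
At the end, for the whole second after the job is handed in: The orange nozzle stands locked in the coupling by itself: foot within 4 mm of the coupling's axis, upright within 7 degrees, holding the valve pin pressed by more than 3 mm, with the release collar sprung back up (less than 1.5 mm down), at rest (all of step 2 and value of joint collar below 0.0015 m and angle between nozzle_orange's own z axis and vertical below 0.12 rad and linear speed of nozzle_orange below 0.02 m/s); the robot touches nothing.
It fails at once if the nozzle is rammed: more than 40 N between it and the coupling or its block (contact force between nozzle_orange and air_block above 40 N).
It fails at once if another nozzle or a loose thing on the bench is moved by more than 15 mm (distance of any of nozzle_green, nozzle_white, bolt_jar, wrench, clamp_a, rail_piece from where it was at the start of the episode above 0.015 m).
It also fails if it takes over 58 s, if anything falls off the work surface, if the arm or the gripper's body presses on something with over 40 N, if the wrist force passes 120 N, or if a joint passes its speed limit or range.

## Working session

There is one attempt and no reset: what is moved stays moved. The work goes in short steps, Python scripts to look and compute and a shell command to move; the robot and the scene stay as the last step left them, time stands still between calls to the robot, and variables do not carry over. Pictures are saved under pics/ and viewed, about 8 in all and at most 12, crops included, and the job is handed in when it is done.

```bash
mkdir -p pics; cat > h.py <<'E'
import numpy as np, cv2
from rig import arm
from scipy.spatial.transform import Rotation as Ro
def snap(n,f):
    s=arm.read_state(); c=arm.camera(n); cv2.imwrite('pics/'+f,c['frame'][:,:,::-1])
    if n=='wrist':
        q=s['orientation']; Rt=Ro.from_quat([q[1],q[2],q[3],q[0]]).as_matrix(); he=np.array(c['hand_eye'])
        Rc=Rt@he[:3,:3]; o=Rt@he[:3,3]+np.array(s['eef_pos'])
    else:
        Rc=np.array(c['R']).T; o=-Rc@np.array(c['t'])
    np.savez('pics/'+f+'.npz',Rc=Rc,o=o,k=[c['fx'],c['fy'],c['cx'],c['cy'],c['k1']]); return s
def ray(f,u,v):
    d=np.load('pics/'+f+'.npz'); fx,fy,cx,cy,k1=d['k']
    x,y=cv2.undistortPoints(np.array([[[u,v]]],float),np.array([[fx,0,cx],[0,fy,cy],[0,0,1]]),np.array([k1,0,0,0.]))[0,0]
    return d['o'],d['Rc']@[x,y,1]
def at(f,u,v,z):
    o,r=ray(f,u,v); return o+r*(z-o[2])/r[2]
def tri(f1,p1,f2,p2):
    o1,a=ray(f1,*p1);o2,b=ray(f2,*p2)
    s=np.linalg.lstsq(np.c_[a,-b],o2-o1,rcond=None)[0]
    P,Q=o1+s[0]*a,o2+s[1]*b; return (P+Q)/2,np.linalg.norm(P-Q)
def totool(p):
    s=arm.read_state();q=s['orientation'];return Ro.from_quat([q[1],q[2],q[3],q[0]]).as_matrix().T@(np.array(p)-s['eef_pos'])
E
python3 - <<'E'
from h import *
s=snap('top','top1.png');snap('scene','scene1.png');print(s)
q=s['orientation'];print(Ro.from_quat([q[1],q[2],q[3],q[0]]).as_matrix().round(3))
a=cv2.imread('pics/top1.png');b=cv2.imread('pics/scene1.png')
cv2.imwrite('pics/both.png',cv2.resize(np.vstack([a,b]),None,fx=.78,fy=.78))
E
```

```text
{'time': 0.0, 'joint_positions': array([ 1.49717524,  0.50188146, -0.42680145,  1.55147375,  0.22082328,
        1.13829593, -0.21033161]), 'dq': array([ 4.51866539e-05,  2.60386305e-03,  1.38630025e-04,  7.83871505e-04,
       -1.20977460e-03,  1.55184280e-03,  1.30286777e-04]), 'joint_torque': array([-7.73997763e-04, -5.69510007e+01, -5.81615612e+00, -2.80936128e+01,
        1.05787258e-02,  1.20326524e-02, -1.32843820e-05]), 'eef_pos': array([ 0.21454907, -0.6128435 ,  0.24122928]), 'orientation': array([ 0.11844012, -0.11863659,  0.69779788, -0.69640176]), 'wrist_force': array([ 1.14996134, -0.69762149, -0.88088073]), 'torque': array([-0.02239369,  0.03307314,  0.00767597]), 'width': 0.08551991309179108}
[[-0.944 -0.001  0.331]
 [-0.331  0.002 -0.944]
 [-0.    -1.    -0.002]]
```

View pics/top1.png

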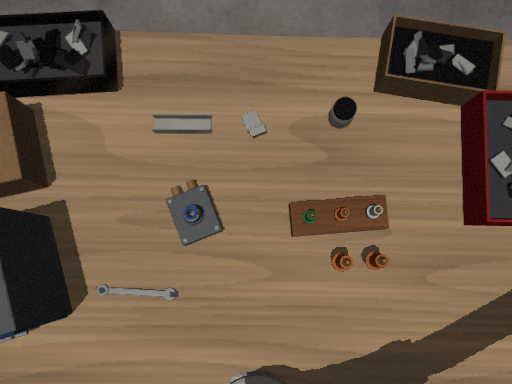

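View pics/scene1.png

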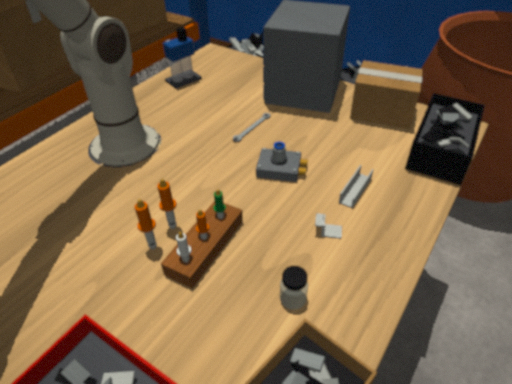

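Top view: three orange nozzles. One is in the rack (342,213); two more stand on the bench (342,262) and (376,260) and look larger. The one in the rack fits "upright in a rack hole". The air block is at (193,214). I'll measure, and confirm in an enlarged crop.

```bash
python3 - <<'E'
from h import *
a=cv2.imread('pics/top1.png');b=cv2.imread('pics/scene1.png')
A=cv2.resize(a[180:280,280:400],None,fx=5,fy=5,interpolation=cv2.INTER_CUBIC)
B=cv2.resize(b[170:290,125:253],None,fx=5,fy=5,interpolation=cv2.INTER_CUBIC)[:600]
C=cv2.resize(a[175:255,160:230],(350,400),interpolation=cv2.INTER_CUBIC)
cv2.imwrite('pics/c1.png',cv2.resize(np.hstack([A,B[:500]]),None,fx=.64,fy=.64)); 
for n,p,z in [('or',(342,213),.129),('gr',(309,216),.129),('wh',(375,211),.129),('or2',(342,262),.12),('or3',(376,260),.12),('collar',(193,213),.09),('rackTL',(290,203),.045),('rackTR',(386,196),.045),('rackBL',(292,236),.045),('rackBR',(388,228),.045),('blTL',(167,202),.035),('blTR',(205,185),.035),('blBL',(184,244),.035),('blBR',(221,230),.035)]: print(n,at('top1.png',*p,z).round(4))
print(tri('top1.png',(342,213),'scene1.png',(202,212)),tri('top1.png',(193,213),'scene1.png',(279,145)))
print(ray('top1.png',256,192))
E
```

```text
or [ 0.4796 -0.1797  0.129 ]
gr [ 0.4715 -0.1068  0.129 ]
wh [ 0.4854 -0.2526  0.129 ]
or2 [ 0.3721 -0.1811  0.12  ]
or3 [ 0.3779 -0.256   0.12  ]
collar [0.4765 0.1536 0.09  ]
rackTL [ 0.5088 -0.0709  0.045 ]
rackTR [ 0.5302 -0.3003  0.045 ]
rackBL [ 0.4303 -0.0765  0.045 ]
rackBR [ 0.4537 -0.3042  0.045 ]
blTL [0.5065 0.2231 0.035 ]
blTR [0.5495 0.1338 0.035 ]
blBL [0.4071 0.1791 0.035 ]
blBR [0.4419 0.0925 0.035 ]
(array([ 0.48296873, -0.18001444,  0.11604253]), np.float64(0.006051964863720259)) (array([0.4802673 , 0.1564304 , 0.08980729]), np.float64(0.00919178825074767))
(array([0.38109828, 0.01712528, 1.20243224]), array([ 0.13068349, -0.00543557, -0.99165199]))
```

View pics/c1.png

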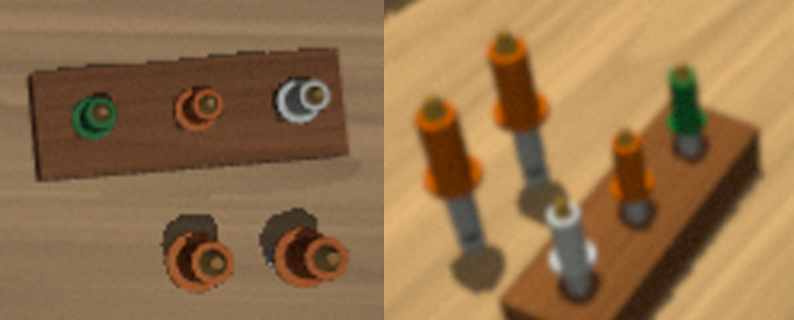

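The crop confirms it: the rack nozzle (342,213) has the same size as the green and white ones, and the two bench ones are clearly larger. The rack is yawed about +5.5°, so I'll move above it with the jaws along rack x.

```bash
python3 -m inch '[{"claw":0.06,"x":-0.2,"y":0,"z":-0.16,"twist":-38},{"claw":0.06,"x":-0.2,"y":0,"z":-0.16,"twist":-38},{"claw":0.06,"x":-0.2,"y":0,"z":-0.16,"twist":-38},{"claw":0.06,"x":-0.394,"y":0,"z":-0.321,"twist":-76},{"claw":0.06,"x":-0.394,"y":0,"z":-0.321,"twist":-76},{"claw":0.06,"x":-0.394,"y":0,"z":-0.321,"twist":-76},{"claw":0.06,"x":-0.394,"y":0,"z":-0.321,"twist":-76},{"claw":0.06,"x":-0.394,"y":0,"z":-0.321,"twist":-76}]'
python3 - <<'E'
from h import *
s=arm.read_state();q=s['orientation'];print(Ro.from_quat([q[1],q[2],q[3],q[0]]).as_matrix().round(3),s['joint_positions']); print(totool([.48,-.18,.24]))
E
```

```text
time: 0.9
eef_pos: [0.4243, -0.2707, 0.2419]
orientation: [0.493, -0.493, 0.508, -0.506]
wrist_force: [1.4, -0.3, -0.1]
width: 0.0599
[[-0.028 -0.001  1.   ]
 [-1.     0.001 -0.028]
 [-0.001 -1.    -0.001]] [ 1.23040054  0.30795289 -0.84367744  1.90246633  0.26352027  1.047348
  0.24817005]
[-0.09224916  0.0019479   0.05308332]
```

```bash
python3 -m inch '[{"claw":0.06,"x":-0.092,"y":0,"z":0.053,"twist":-7},{"claw":0.06,"x":-0.092,"y":0,"z":0.053,"twist":-7},{"claw":0.06,"x":-0.092,"y":0,"z":0.053,"twist":-7},{"claw":0.06,"x":-0.092,"y":0,"z":0.053,"twist":-7},{"claw":0.06,"x":-0.092,"y":0,"z":0.053,"twist":-7}]'
python3 - <<'E'
from h import *
s=snap('wrist','w1.png');q=s['orientation'];print(Ro.from_quat([q[1],q[2],q[3],q[0]]).as_matrix().round(3)); print(ray('w1.png',256,192))
E
```

```text
time: 1.4
eef_pos: [0.4792, -0.1814, 0.2415]
orientation: [-0.522, 0.523, -0.477, 0.476]
wrist_force: [-0.5, -0.2, -1.3]
width: 0.0601
[[ 0.093 -0.002  0.996]
 [-0.996  0.001  0.093]
 [-0.001 -1.    -0.002]]
(array([ 0.47313102, -0.10655188,  0.37251718]), array([ 0.03241824, -0.29808534, -0.95402677]))
```

View pics/w1.png

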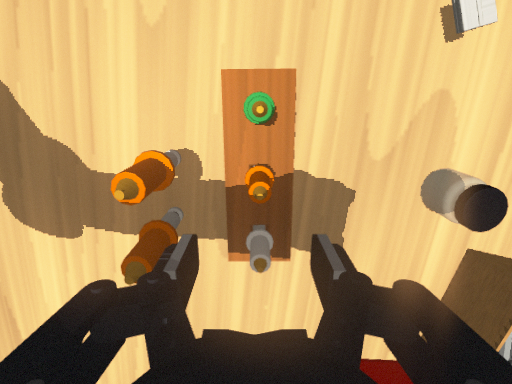

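Wrist view: orange flange centre about (260,177), brass tip (259,194), green (259,109), white (259,262); the rack is square to the jaws.

```bash
python3 - <<'E'
from h import *
for p,z in [((260,177),.0695),((259,194),.129),((259,109),.129),((259,262),.129)]:
    P=at('w1.png',*p,z);print(P,totool(P))
E
```

```text
[ 0.48610535 -0.18391687  0.0695    ] [0.00266293 0.17198207 0.00738028]
[ 0.48422225 -0.18423259  0.129     ] [0.00275141 0.11248596 0.00535526]
[ 0.4770771  -0.11199564  0.129     ] [-0.06983614  0.11255301  0.00483189]
[ 0.49097452 -0.25220421  0.129     ] [0.07105556 0.11242281 0.00587663]
```

```bash
python3 -m inch '[{"claw":0.06,"x":0.003,"y":0.03,"z":0.006},{"claw":0.06,"x":0.003,"y":0.06,"z":0.006},{"claw":0.06,"x":0.003,"y":0.09,"z":0.006},{"claw":0.06,"x":0.003,"y":0.12,"z":0.006},{"claw":0.06,"x":0.003,"y":0.14,"z":0.006},{"claw":0.06,"x":0.003,"y":0.153,"z":0.006},{"claw":0.06,"x":0.003,"y":0.153,"z":0.006},{"claw":0.06,"x":0.003,"y":0.153,"z":0.006}]'
python3 - <<'E'
from h import *
snap('wrist','w2.png');snap('scene','s2.png')
a=cv2.imread('pics/w2.png');b=cv2.imread('pics/s2.png')
B=cv2.resize(b[160:290,130:260],(384,384),interpolation=cv2.INTER_CUBIC)
cv2.imwrite('pics/c2.png',cv2.resize(np.hstack([a,B]),None,fx=.88,fy=.88))
E
```

```text
invalid input
```

View pics/c2.png

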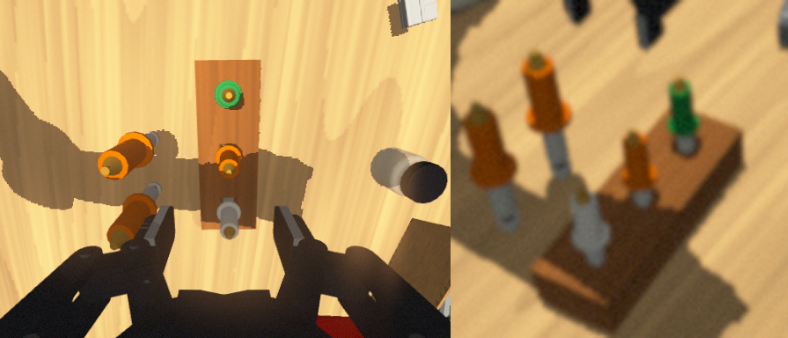

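The call was refused because it needs all five fields, so the arm has not moved and the view is unchanged. Retrying.

```bash
python3 -m inch '[{"claw":0.06,"x":0.003,"y":0.03,"z":0.006,"twist":0},{"claw":0.06,"x":0.003,"y":0.06,"z":0.006,"twist":0},{"claw":0.06,"x":0.003,"y":0.09,"z":0.006,"twist":0},{"claw":0.06,"x":0.003,"y":0.12,"z":0.006,"twist":0},{"claw":0.06,"x":0.003,"y":0.14,"z":0.006,"twist":0},{"claw":0.06,"x":0.003,"y":0.153,"z":0.006,"twist":0},{"claw":0.06,"x":0.003,"y":0.153,"z":0.006,"twist":0},{"claw":0.06,"x":0.003,"y":0.153,"z":0.006,"twist":0}]'
python3 - <<'E'
from h import *
snap('wrist','w2.png');snap('scene','s2.png')
a=cv2.imread('pics/w2.png');b=cv2.imread('pics/s2.png')
B=cv2.resize(b[160:290,130:260],(384,384),interpolation=cv2.INTER_CUBIC)
cv2.imwrite('pics/c3.png',cv2.resize(np.hstack([a,B]),None,fx=.88,fy=.88))
E
```

```text
time: 2.35
eef_pos: [0.4852, -0.1852, 0.0892]
orientation: [-0.522, 0.522, -0.478, 0.477]
wrist_force: [1.0, -0.6, 0.7]
width: 0.0598
```

View pics/c3.png

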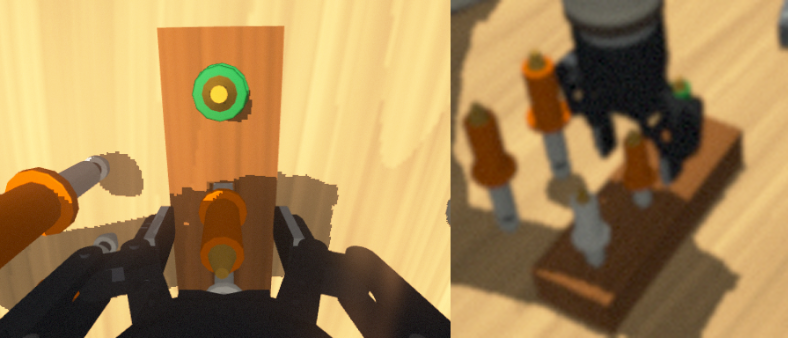

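The nozzle stands centred between the fingers, flange just below their tips. Closing.

```bash
python3 -m inch '[{"claw":0.06,"x":0,"y":0.002,"z":0,"twist":0},{"claw":0.04,"x":0,"y":0.002,"z":0,"twist":0},{"claw":0.01,"x":0,"y":0.002,"z":0,"twist":0},{"claw":0.01,"x":0,"y":0.002,"z":0,"twist":0},{"claw":0.01,"x":0,"y":0.002,"z":0,"twist":0},{"claw":0.01,"x":0,"y":0.002,"z":0,"twist":0},{"claw":0.01,"x":0,"y":0.002,"z":0,"twist":0},{"claw":0.01,"x":0,"y":0.002,"z":0,"twist":0}]'
python3 -m inch '[{"claw":0.01,"x":0,"y":0,"z":0,"twist":0},{"claw":0.01,"x":0,"y":0,"z":0,"twist":0}]'
```

```text
time: 3.25
eef_pos: [0.486, -0.1852, 0.0882]
orientation: [-0.522, 0.522, -0.477, 0.477]
wrist_force: [-1.6, 0.0, 5.4]
width: 0.0208
time: 3.45
eef_pos: [0.486, -0.1852, 0.0882]
orientation: [-0.522, 0.522, -0.477, 0.477]
wrist_force: [-1.1, 0.1, 4.5]
width: 0.0204
```

```bash
python3 -m inch '[{"claw":0.01,"x":0,"y":-0.01,"z":0,"twist":0},{"claw":0.01,"x":0,"y":-0.03,"z":0,"twist":0},{"claw":0.01,"x":0,"y":-0.06,"z":0,"twist":0},{"claw":0.01,"x":0,"y":-0.09,"z":0,"twist":0},{"claw":0.01,"x":0,"y":-0.12,"z":0,"twist":0},{"claw":0.01,"x":0,"y":-0.16,"z":0,"twist":0},{"claw":0.01,"x":0,"y":-0.18,"z":0,"twist":0},{"claw":0.01,"x":0,"y":-0.18,"z":0,"twist":0}]'
python3 - <<'E'
from h import *
snap('wrist','w3.png');snap('scene','s3.png');snap('top','t3.png')
print(totool([.479,.155,.268]))
a=cv2.imread('pics/w3.png');b=cv2.imread('pics/s3.png')
B=cv2.resize(b[100:260,130:320],(456,384),interpolation=cv2.INTER_CUBIC)
cv2.imwrite('pics/c4.png',cv2.resize(np.hstack([a,B]),None,fx=.82,fy=.82))
E
```

```text
time: 4.25
eef_pos: [0.4879, -0.1853, 0.2717]
orientation: [0.523, -0.522, 0.475, -0.479]
wrist_force: [0.1, -0.0, -0.7]
width: 0.0203
[-0.33925004 -0.00073084  0.02448589]
```

View pics/c4.png

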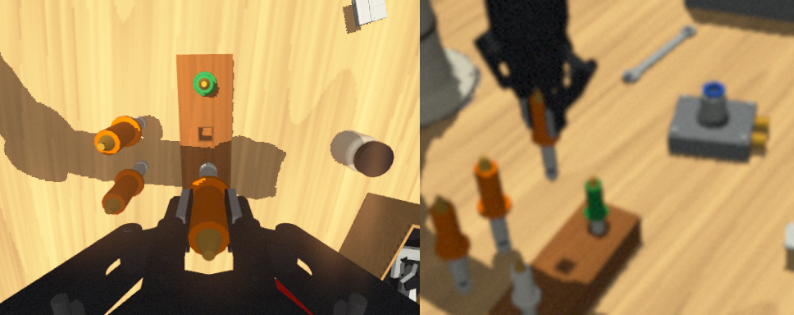

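The nozzle is lifted and hangs straight in the jaws, and its hole (205,132) is empty. Now to a spot short of the coupling, where the wrist camera sees the collar.

```bash
python3 -m inch '[{"claw":0.01,"x":-0.03,"y":0,"z":0.01,"twist":0},{"claw":0.01,"x":-0.07,"y":0,"z":0.02,"twist":0},{"claw":0.01,"x":-0.115,"y":0,"z":0.024,"twist":0},{"claw":0.01,"x":-0.16,"y":0,"z":0.024,"twist":0},{"claw":0.01,"x":-0.2,"y":0,"z":0.024,"twist":0},{"claw":0.01,"x":-0.24,"y":0,"z":0.024,"twist":0},{"claw":0.01,"x":-0.25,"y":0,"z":0.024,"twist":0},{"claw":0.01,"x":-0.25,"y":0,"z":0.024,"twist":0}]'
python3 -m inch '[{"claw":0.01,"x":0,"y":0,"z":0,"twist":0},{"claw":0.01,"x":0,"y":0,"z":0,"twist":0}]'
python3 - <<'E'
from h import *
snap('wrist','w4.png')
E
```

```text
time: 5.2
eef_pos: [0.4853, 0.0681, 0.2663]
orientation: [-0.522, 0.524, -0.477, 0.475]
wrist_force: [-0.1, -0.7, -1.3]
width: 0.0209
time: 5.4
eef_pos: [0.4851, 0.0664, 0.2655]
orientation: [-0.521, 0.524, -0.478, 0.475]
wrist_force: [-1.0, -0.6, -0.1]
width: 0.0207
```

View pics/w4.png

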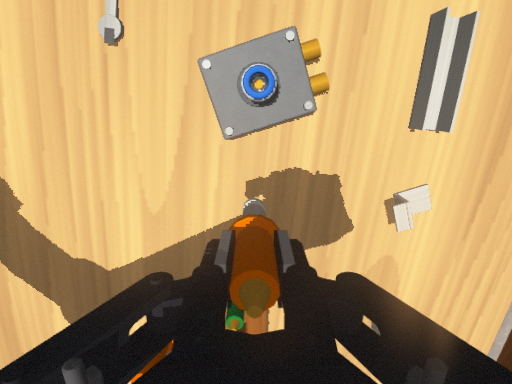

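Wrist view: blue collar centred near (259,82), nozzle foot at about (253,205), brass tip (254,292).

```bash
python3 - <<'E'
from h import *
def blue(f,win):
    a=cv2.imread('pics/'+f);h=cv2.cvtColor(a,cv2.COLOR_BGR2HSV);m=cv2.inRange(h,(100,120,50),(130,255,255))
    k=np.zeros_like(m);k[win[1]:win[3],win[0]:win[2]]=255;m&=k
    c=max(cv2.findContours(m,0,2)[0],key=cv2.contourArea);return cv2.fitEllipse(cv2.convexHull(c))
w=blue('w4.png',(230,50,290,115));t=blue('top1.png',(175,195,210,230));t3=blue('t3.png',(175,195,210,230));s=blue('scene1.png',(268,135,292,165));print(w,t,t3,s)
for z in (.08,.09,.1):
    print(z,at('w4.png',*w[0],z).round(4),at('top1.png',*t[0],z).round(4))
    u,v=w[0];d=w[1][1]/2;P=at('w4.png',u-d,v,z)-at('w4.png',u+d,v,z);print('diam',np.linalg.norm(P))
print(tri('w4.png',w[0],'top1.png',t[0]))
print('foot',totool(at('w4.png',253,205,.185)),'brass',totool(at('w4.png',254,290,.307)))
# block corners
C=[at('w4.png',*p,.035) for p in [(198,58),(296,26),(316,108),(228,139)]];print(np.round(C,4),np.mean(C,0))
a=cv2.imread('pics/w4.png');cv2.imwrite('pics/c5.png',np.hstack([cv2.resize(a[185:245,215:295],None,fx=5,fy=5,interpolation=cv2.INTER_CUBIC),cv2.resize(a[50:110,220:300],None,fx=5,fy=5,interpolation=cv2.INTER_CUBIC)]))
E
```

```text
((258.4583435058594, 81.53472137451172), (31.521516799926758, 33.24734115600586), 179.27989196777344) ((190.4429931640625, 212.1098175048828), (13.330854415893555, 13.596170425415039), 58.595706939697266) ((190.43763732910156, 212.1501922607422), (13.253190040588379, 13.605098724365234), 73.41680908203125) ((279.0, 145.5), (6.750661373138428, 8.930285453796387), 90.0)
0.08 [0.4805 0.1613 0.08  ] [0.4793 0.1608 0.08  ]
diam 0.034303506734514815
0.09 [0.4805 0.1607 0.09  ] [0.4785 0.1595 0.09  ]
diam 0.03321937505623757
0.1 [0.4804 0.1601 0.1   ] [0.4776 0.1582 0.1   ]
diam 0.032135243377960435
(array([0.48046348, 0.16218795, 0.06806016]), np.float64(0.00023452998033558504))
foot [ 0.00198078  0.08066056 -0.00040606] brass [-0.00965165 -0.04133986  0.0005056 ]
[[0.4083 0.1838 0.035 ]
 [0.517  0.2278 0.035 ]
 [0.5527 0.1408 0.035 ]
 [0.4496 0.0935 0.035 ]] [0.48190833 0.16144009 0.035     ]
```

View pics/c5.png

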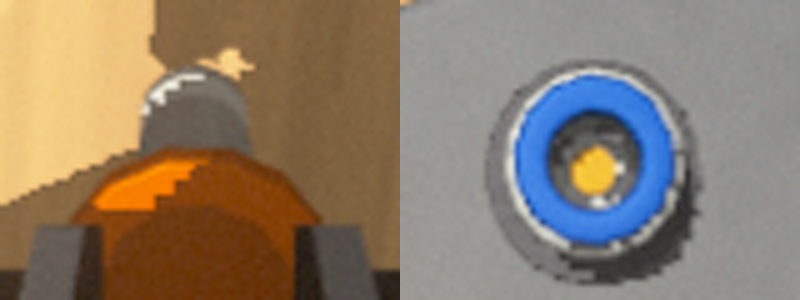

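```bash
python3 - <<'E'
from h import *
for n,p,z,r in [('shoulder',(254,198.3),.1935,.008),('flange',(254,214.8),.2445,.016),('flangeTop',(254,214.8),.2495,.016)]:
    P=totool(at('w4.png',*p,z));print(n,P,P[0]+r)
print('shoulder sides',totool(at('w4.png',243,205,.1965)),totool(at('w4.png',265,205,.1965)))
print('flange sides',totool(at('w4.png',229.5,229,.2495)),totool(at('w4.png',279.5,229,.2495)))
print('collar',totool([.4803,.1605,.09]))
a=cv2.imread('pics/w4.png');cv2.imwrite('pics/c6.png',cv2.resize(a[190:340,190:320],None,fx=4,fy=4,interpolation=cv2.INTER_CUBIC))
E
```

```text
shoulder [-0.00639867  0.07216046  0.00037176] 0.0016013314003303523
flange [-0.01387903  0.02116268  0.00042547] 0.0021209689784825528
flangeTop [-0.01589922  0.01616341  0.00042933] 0.00010077503350196249
shoulder sides [-0.00219748  0.06919288 -0.00770031] [-0.00224673  0.06912468  0.00845695]
flange sides [-0.00737379  0.01621746 -0.01315862] [-0.00747086  0.01610039  0.01457782]
collar [-0.09416415  0.17567842  0.00442078]
```

```bash
python3 -m inch '[{"claw":0.01,"x":-0.03,"y":0,"z":0.004,"twist":0},{"claw":0.01,"x":-0.06,"y":0,"z":0.004,"twist":0},{"claw":0.01,"x":-0.085,"y":0.01,"z":0.004,"twist":0},{"claw":0.01,"x":-0.096,"y":0.03,"z":0.004,"twist":0},{"claw":0.01,"x":-0.096,"y":0.05,"z":0.004,"twist":0},{"claw":0.01,"x":-0.096,"y":0.066,"z":0.004,"twist":0},{"claw":0.01,"x":-0.096,"y":0.066,"z":0.004,"twist":0},{"claw":0.01,"x":-0.096,"y":0.066,"z":0.004,"twist":0}]'
python3 -m inch '[{"claw":0.01,"x":0,"y":0,"z":0,"twist":0},{"claw":0.01,"x":0,"y":0,"z":0,"twist":0}]'
python3 - <<'E'
from h import *
s=snap('wrist','w5.png');snap('scene','s5.png');snap('top','t5.png')
q=s['orientation'];print(Ro.from_quat([q[1],q[2],q[3],q[0]]).as_matrix().round(3),s['eef_pos'])
print('where foot should be',totool([.4803,.1605,.1]))
a=cv2.imread('pics/w5.png');b=cv2.imread('pics/s5.png')
cv2.imwrite('pics/c7.png',np.hstack([cv2.resize(a[150:310,190:320],(390,480),interpolation=cv2.INTER_CUBIC),cv2.resize(b[90:190,240:325],(408,480),interpolation=cv2.INTER_CUBIC)]))
E
```

```text
time: 6.25
eef_pos: [0.4805, 0.1615, 0.1997]
orientation: [-0.521, 0.523, -0.478, 0.476]
wrist_force: [0.4, 0.5, -0.4]
width: 0.0206
time: 6.45
eef_pos: [0.4813, 0.1612, 0.2006]
orientation: [-0.521, 0.523, -0.478, 0.476]
wrist_force: [0.1, -0.2, -1.0]
width: 0.0207
[[ 0.089 -0.003  0.996]
 [-0.996  0.     0.089]
 [-0.    -1.    -0.003]] [0.48131725 0.16122256 0.20057905]
where foot should be [ 0.00093281  0.10023378 -0.00024684]
```

View pics/c7.png

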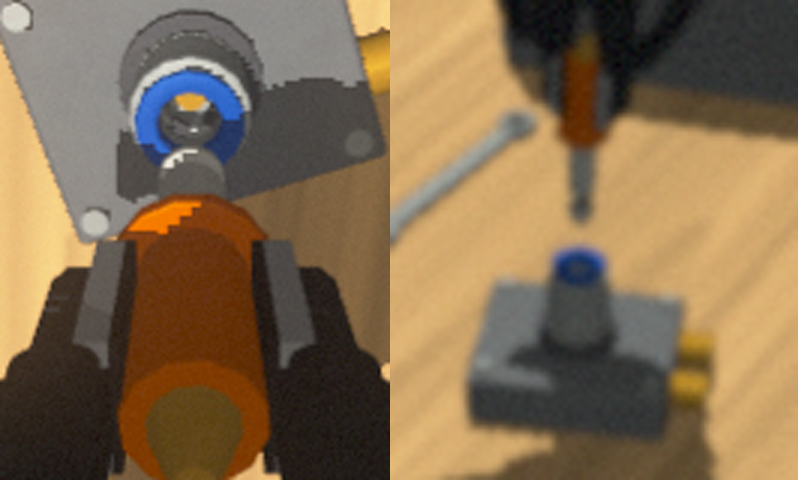

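Foot is in line with the collar bore within about 1 mm in both views. Descending gently, reading the force.

```bash
python3 -m inch '[{"claw":0.01,"x":-0.0005,"y":0.005,"z":0,"twist":0},{"claw":0.01,"x":-0.0005,"y":0.01,"z":0,"twist":0},{"claw":0.01,"x":-0.0005,"y":0.015,"z":0,"twist":0},{"claw":0.01,"x":-0.0005,"y":0.015,"z":0,"twist":0}]'; python3 -m inch '[{"claw":0.01,"x":0,"y":0.002,"z":0,"twist":0},{"claw":0.01,"x":0,"y":0.004,"z":0,"twist":0},{"claw":0.01,"x":0,"y":0.006,"z":0,"twist":0},{"claw":0.01,"x":0,"y":0.006,"z":0,"twist":0}]'
```

```text
time: 7.0
eef_pos: [0.4801, 0.1617, 0.1842]
orientation: [-0.521, 0.523, -0.478, 0.476]
wrist_force: [0.3, 0.0, -0.6]
width: 0.0204
time: 7.4
eef_pos: [0.4799, 0.1616, 0.178]
orientation: [-0.521, 0.524, -0.478, 0.475]
wrist_force: [0.1, -0.0, -0.5]
width: 0.0207
```

```bash
python3 -m inch '[{"claw":0.01,"x":0,"y":0.002,"z":0,"twist":0},{"claw":0.01,"x":0,"y":0.004,"z":0,"twist":0},{"claw":0.01,"x":0,"y":0.005,"z":0,"twist":0},{"claw":0.01,"x":0,"y":0.005,"z":0,"twist":0}]'
```

```text
time: 7.8
eef_pos: [0.4798, 0.1616, 0.1728]
orientation: [-0.52, 0.524, -0.478, 0.475]
wrist_force: [-0.6, 0.3, -0.8]
width: 0.0208
```

```bash
python3 -m inch '[{"claw":0.01,"x":0,"y":0.002,"z":0,"twist":0},{"claw":0.01,"x":0,"y":0.004,"z":0,"twist":0},{"claw":0.01,"x":0,"y":0.005,"z":0,"twist":0},{"claw":0.01,"x":0,"y":0.005,"z":0,"twist":0}]'
python3 - <<'E'
from h import *
s=snap('wrist','w6.png');snap('scene','s6.png')
a=cv2.imread('pics/w6.png');b=cv2.imread('pics/s6.png')
cv2.imwrite('pics/c8.png',np.hstack([cv2.resize(a[150:310,190:320],(390,480),interpolation=cv2.INTER_CUBIC),cv2.resize(b[100:180,245:313],(408,480),interpolation=cv2.INTER_CUBIC)]))
E
```

```text
time: 8.2
eef_pos: [0.4796, 0.1615, 0.1676]
orientation: [-0.52, 0.524, -0.478, 0.475]
wrist_force: [0.5, -0.5, -1.2]
width: 0.0205
```

View pics/c8.png

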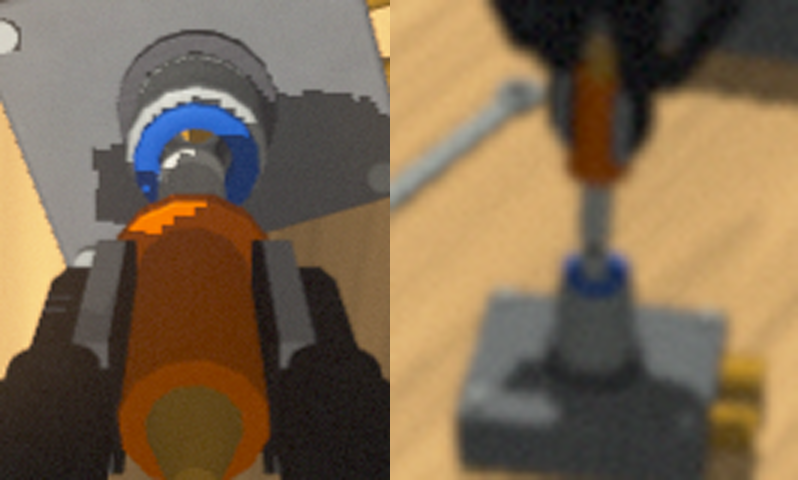

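Left: collar centre at crop x≈197 against foot at ≈192, so I'm about 1 mm off in tool z. Right: the foot is at the collar mouth. Nudging z by +1 mm and continuing.

```bash
python3 -m inch '[{"claw":0.01,"x":0,"y":0,"z":0.001,"twist":0},{"claw":0.01,"x":0,"y":0.002,"z":0.001,"twist":0},{"claw":0.01,"x":0,"y":0.004,"z":0.001,"twist":0},{"claw":0.01,"x":0,"y":0.004,"z":0.001,"twist":0}]'
```

```text
time: 8.7
eef_pos: [0.4805, 0.1615, 0.1634]
orientation: [-0.52, 0.524, -0.479, 0.475]
wrist_force: [-0.8, 0.6, -0.6]
width: 0.0206
```

```bash
python3 -m inch '[{"claw":0.01,"x":0,"y":0.002,"z":0,"twist":0},{"claw":0.01,"x":0,"y":0.004,"z":0,"twist":0},{"claw":0.01,"x":0,"y":0.005,"z":0,"twist":0},{"claw":0.01,"x":0,"y":0.005,"z":0,"twist":0}]'
```

```text
time: 9.1
eef_pos: [0.4803, 0.1615, 0.1582]
orientation: [-0.52, 0.524, -0.479, 0.475]
wrist_force: [0.4, 0.3, -0.2]
width: 0.0205
```

```bash
python3 -m inch '[{"claw":0.01,"x":0,"y":0.002,"z":0,"twist":0},{"claw":0.01,"x":0,"y":0.004,"z":0,"twist":0},{"claw":0.01,"x":0,"y":0.005,"z":0,"twist":0},{"claw":0.01,"x":0,"y":0.005,"z":0,"twist":0}]'
```

```text
time: 9.5
eef_pos: [0.4801, 0.1615, 0.153]
orientation: [-0.52, 0.524, -0.479, 0.475]
wrist_force: [-0.2, 0.4, -1.4]
width: 0.0207
```

```bash
python3 -m inch '[{"claw":0.01,"x":0,"y":0.002,"z":0,"twist":0},{"claw":0.01,"x":0,"y":0.003,"z":0,"twist":0},{"claw":0.01,"x":0,"y":0.004,"z":0,"twist":0},{"claw":0.01,"x":0,"y":0.004,"z":0,"twist":0}]'
```

```text
time: 9.9
eef_pos: [0.48, 0.1614, 0.1488]
orientation: [-0.52, 0.524, -0.479, 0.475]
wrist_force: [-1.4, 0.0, 0.3]
width: 0.0209
```

```bash
python3 -m inch '[{"claw":0.01,"x":0,"y":0.001,"z":0.0003,"twist":0},{"claw":0.01,"x":0,"y":0.002,"z":0.0003,"twist":0},{"claw":0.01,"x":0,"y":0.003,"z":0.0003,"twist":0},{"claw":0.01,"x":0,"y":0.003,"z":0.0003,"twist":0}]'
```

```text
time: 10.3
eef_pos: [0.4806, 0.1617, 0.1459]
orientation: [-0.52, 0.524, -0.479, 0.475]
wrist_force: [0.9, 0.5, -0.5]
width: 0.0211
```

```bash
python3 -m inch '[{"claw":0.01,"x":0,"y":0.001,"z":0.0003,"twist":0},{"claw":0.01,"x":0,"y":0.002,"z":0.0003,"twist":0},{"claw":0.01,"x":0,"y":0.003,"z":0.0003,"twist":0},{"claw":0.01,"x":0,"y":0.003,"z":0.0003,"twist":0}]'
```

```text
time: 10.7
eef_pos: [0.481, 0.162, 0.1433]
orientation: [-0.52, 0.524, -0.479, 0.475]
wrist_force: [-1.9, -0.6, 4.4]
width: 0.0205
```

```bash
python3 -m inch '[{"claw":0.01,"x":0,"y":0.001,"z":0.0003,"twist":0},{"claw":0.01,"x":0,"y":0.002,"z":0.0003,"twist":0},{"claw":0.01,"x":0,"y":0.003,"z":0.0003,"twist":0},{"claw":0.01,"x":0,"y":0.003,"z":0.0003,"twist":0}]'
```

```text
time: 11.1
eef_pos: [0.4809, 0.1619, 0.14]
orientation: [-0.52, 0.524, -0.479, 0.475]
wrist_force: [-0.0, -0.1, -0.4]
width: 0.0205
```

```bash
python3 -m inch '[{"claw":0.01,"x":0,"y":0.001,"z":0,"twist":0},{"claw":0.01,"x":0,"y":0.002,"z":0,"twist":0},{"claw":0.01,"x":0,"y":0.002,"z":0,"twist":0}]'
```

```text
time: 11.4
eef_pos: [0.4809, 0.162, 0.138]
orientation: [-0.52, 0.524, -0.479, 0.475]
wrist_force: [-1.4, 0.1, 2.4]
width: 0.0206
```

```bash
python3 -m inch '[{"claw":0.01,"x":0,"y":0.001,"z":0,"twist":0},{"claw":0.01,"x":0,"y":0.002,"z":0,"twist":0},{"claw":0.01,"x":0,"y":0.002,"z":0,"twist":0}]'
```

```text
time: 11.7
eef_pos: [0.4809, 0.162, 0.1361]
orientation: [-0.52, 0.524, -0.479, 0.475]
wrist_force: [-1.6, 0.4, 4.9]
width: 0.0202
```

```bash
python3 -m inch '[{"claw":0.01,"x":0,"y":0.001,"z":0,"twist":0},{"claw":0.01,"x":0,"y":0.002,"z":0,"twist":0},{"claw":0.01,"x":0,"y":0.002,"z":0,"twist":0}]'
```

```text
time: 12.0
eef_pos: [0.4813, 0.1621, 0.1343]
orientation: [-0.521, 0.524, -0.478, 0.475]
wrist_force: [-1.0, -0.2, 5.1]
width: 0.0205
```

```bash
python3 -m inch '[{"claw":0.01,"x":0,"y":0.001,"z":0,"twist":0},{"claw":0.01,"x":0,"y":0.0015,"z":0,"twist":0},{"claw":0.01,"x":0,"y":0.0015,"z":0,"twist":0}]'
```

```text
time: 12.3
eef_pos: [0.4814, 0.1621, 0.1329]
orientation: [-0.521, 0.524, -0.478, 0.475]
wrist_force: [-1.5, -0.4, 4.2]
width: 0.0208
```

```bash
python3 -m inch '[{"claw":0.01,"x":0,"y":0.001,"z":0,"twist":0},{"claw":0.01,"x":0,"y":0.0015,"z":0,"twist":0},{"claw":0.01,"x":0,"y":0.0015,"z":0,"twist":0}]'
python3 - <<'E'
from h import *
s=snap('wrist','w7.png');snap('scene','s7.png')
a=cv2.imread('pics/w7.png');b=cv2.imread('pics/s7.png')
cv2.imwrite('pics/c9.png',np.hstack([cv2.resize(a[150:310,190:320],(390,480),interpolation=cv2.INTER_CUBIC),cv2.resize(b[100:180,245:313],(408,480),interpolation=cv2.INTER_CUBIC)]))
E
```

```text
time: 12.6
eef_pos: [0.4816, 0.1623, 0.1322]
orientation: [-0.521, 0.524, -0.478, 0.475]
wrist_force: [-2.1, 0.5, 11.0]
width: 0.0207
```

View pics/c9.png

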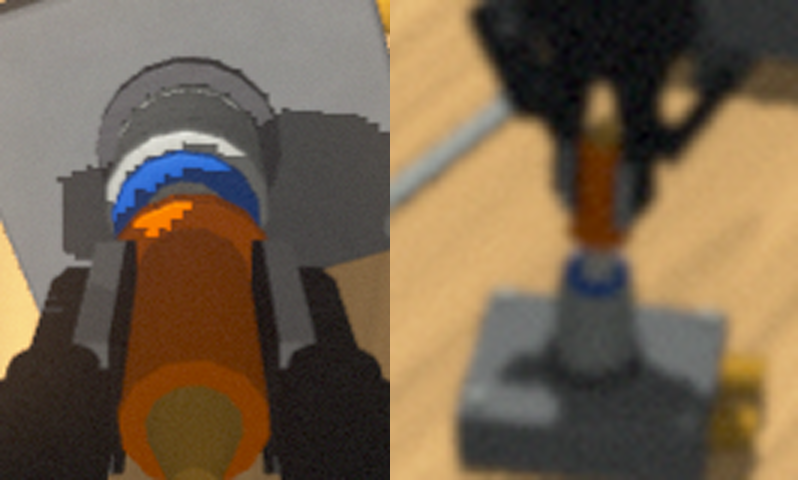

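Force climbs steeply at TCP z 0.132, where the pin should bottom; first pin contact was about 0.138. The flange stands over the collar as expected for 37–39 mm depth. A gentle 3 mm tug will test the lock.

```bash
python3 -m inch '[{"claw":0.01,"x":0,"y":-0.001,"z":0,"twist":0},{"claw":0.01,"x":0,"y":-0.002,"z":0,"twist":0},{"claw":0.01,"x":0,"y":-0.003,"z":0,"twist":0},{"claw":0.01,"x":0,"y":-0.003,"z":0,"twist":0}]'
```

```text
time: 13.1
eef_pos: [0.4813, 0.1621, 0.1346]
orientation: [-0.52, 0.524, -0.478, 0.475]
wrist_force: [0.1, 0.3, -3.0]
width: 0.0205
```

```bash
python3 -m inch '[{"claw":0.01,"x":0,"y":-0.0005,"z":0,"twist":0},{"claw":0.01,"x":0,"y":-0.001,"z":0,"twist":0},{"claw":0.01,"x":0,"y":-0.001,"z":0,"twist":0}]'
```

```text
time: 13.4
eef_pos: [0.4812, 0.1618, 0.1348]
orientation: [-0.52, 0.524, -0.479, 0.475]
wrist_force: [3.2, 1.5, -12.3]
width: 0.0208
```

It holds: −12 N for 0.2 mm of travel, so it's locked. Relaxing, then letting go and rising.

```bash
python3 -m inch '[{"claw":0.01,"x":0,"y":0.001,"z":0,"twist":0},{"claw":0.01,"x":0,"y":0.001,"z":0,"twist":0},{"claw":0.06,"x":0,"y":0.001,"z":0,"twist":0},{"claw":0.06,"x":0,"y":0.001,"z":0,"twist":0},{"claw":0.06,"x":0,"y":0.001,"z":0,"twist":0},{"claw":0.06,"x":0,"y":0.001,"z":0,"twist":0},{"claw":0.06,"x":0,"y":0.001,"z":0,"twist":0}]'
```

```text
time: 14.1
eef_pos: [0.4811, 0.1618, 0.1338]
orientation: [-0.52, 0.524, -0.479, 0.475]
wrist_force: [-0.2, -0.2, 0.2]
width: 0.06
```

```bash
python3 -m inch '[{"claw":0.06,"x":0,"y":-0.02,"z":0,"twist":0},{"claw":0.06,"x":0,"y":-0.05,"z":0,"twist":0},{"claw":0.06,"x":0,"y":-0.08,"z":0,"twist":0},{"claw":0.06,"x":0,"y":-0.11,"z":0,"twist":0},{"claw":0.06,"x":0,"y":-0.14,"z":0,"twist":0},{"claw":0.06,"x":0.03,"y":-0.14,"z":0,"twist":0},{"claw":0.06,"x":0.06,"y":-0.14,"z":0,"twist":0},{"claw":0.06,"x":0.06,"y":-0.14,"z":0,"twist":0}]'
python3 - <<'E'
from h import *
s=snap('wrist','w8.png');snap('scene','s8.png')
a=cv2.imread('pics/w8.png');b=cv2.imread('pics/s8.png')
cv2.imwrite('pics/c10.png',np.hstack([cv2.resize(a[:280,120:400],(400,400)),cv2.resize(b[100:180,240:320],(400,400),interpolation=cv2.INTER_CUBIC)]))
E
```

```text
time: 14.9
eef_pos: [0.4883, 0.0972, 0.2735]
orientation: [-0.518, 0.523, -0.48, 0.477]
wrist_force: [0.4, -1.2, -0.8]
width: 0.0596
```

The viewer's limit is reached, so I'll check numerically: orange sleeve position and collar-to-flange geometry from the images.

```bash
python3 - <<'E'
from h import *
def og(f,w):
    h=cv2.cvtColor(cv2.imread('pics/'+f),cv2.COLOR_BGR2HSV);m=cv2.inRange(h,(3,150,60),(16,255,255));k=np.zeros_like(m);k[w[1]:w[3],w[0]:w[2]]=255
    c=max(cv2.findContours(m&k,0,2)[0],key=cv2.contourArea);return c[:,0,:]
def proj(f,P):
    d=np.load('pics/'+f+'.npz');fx,fy,cx,cy,k1=d['k'];R=d['Rc'].T
    return cv2.projectPoints(np.array(P,float),cv2.Rodrigues(R)[0],-R@d['o'],np.array([[fx,0,cx],[0,fy,cy],[0,0,1]]),np.array([k1,0,0,0.]))[0][:,0]
th=np.linspace(0,6.28,60)
def model(x,y,z0):
    return [[x+r*np.cos(t),y+r*np.sin(t),z0+h] for r,h in((.016,.06),(.016,.065),(.011,.11)) for t in th]
for f,w in (('w8.png',(180,20,330,200)),('s8.png',(255,95,305,175))):
    c=og(f,w);print(f,'seen',c.min(0),c.max(0))
    for z0 in(.045,.052,.06):
        p=proj(f,model(.4808,.1612,z0));print(z0,p.min(0).round(1),p.max(0).round(1))
E
```

```text
w8.png seen [239 100] [270 129]
0.045 [236.5  95.3] [268.9 128.7]
0.052 [236.   95.2] [269.2 129.3]
0.06 [235.4  95.1] [269.6 130.2]
s8.png seen [274 121] [285 140]
0.045 [272.8 122.8] [284.4 143.5]
0.052 [272.8 120.6] [284.4 141.5]
0.06 [272.8 118.1] [284.5 139.1]
```

The nozzle stands upright on the axis, with its foot at about z 0.052 m, as when it was locked. The arm is clear.

```bash
python3 -m inch '[{"claw":0.06,"x":0,"y":0,"z":0,"twist":0},{"claw":0.06,"x":0,"y":0,"z":0,"twist":0}]'; python3 -c "
from rig import arm
print(arm.hand_in())"
```

```text
time: 15.2
eef_pos: [0.4873, 0.1025, 0.2737]
orientation: [-0.52, 0.524, -0.479, 0.475]
wrist_force: [1.0, 0.9, 0.7]
width: 0.0599
the job is handed in; nothing more can be done
None
```

I fitted the rack's orange nozzle to the air coupling and handed the job in at 15.2 s; no verdict was reported. The two larger orange nozzles standing on the bench were left alone.

- **Push:** I lowered it in small steps. The highest reading was 11 N, at what looked like the pin bottoming. Readings were only taken at the end of each call, so a short peak in between would not show.
- **Lock:** a tug test pulled 12 N against almost no upward travel, so I took it as locked, let go and moved the arm clear.
- **Position after release:** comparing the wrist and scene pictures with a model of the nozzle put it upright on the coupling axis, with its foot at about z 0.052 m. The match is within 1–5 pixels, and the scene view fits 0.052–0.06 m.

**Not checked:**
- I had used up the 12 viewable pictures, one of them on an unchanged view after a refused move, so I did not look at the final pose by eye.
- The collar's return and the valve travel are only inferred from the tug test and the depth.
- I did not measure the bystanders again; I saw no sign of contact with them.

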